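# Load the analyser's reagent magazine and dock it

### The arm

A 6-joint arm with a two-finger parallel gripper is mounted at the origin on the work surface. World frame = base frame: x ahead of the robot, y to its left, z up, the work surface at z = 0. Lengths are in m, angles in rad, forces in N, time in s.
With the tool pointing down it reaches from about 0.275 to 0.75 m from the base axis. Payload 10.2 kg.
Tool frame: the origin (TCP) lies midway between the tips of the shut fingers; the grasp point (between the pads) lies 19 mm behind it (env.hold_point_z is the distance from the TCP to the grasp point, in m); z points along the fingers, y is the line along which they close (so a half turn about z gives the same grasp; the last joint's range is limited). The gripper opens to 85 mm and grips with 20 to 120 N. Pads are 22 mm wide; open, the fingers measure 114 mm over their backs; the gripper's body (76 mm by 85 mm) begins 54 mm behind the grasp point. The pads swing forward as they close: fully open they stand 13 mm farther back than shut.
Start: joints at [0.938, 0.313, 1.498, -0, 1.331, -0.223], TCP at [0.209, 0.482, 0.231] pointing down, gripper open.
Joint ranges: [-2.94, 2.94], [-0.97, 2.17], [0.19, 2.56], [-1.23, 4.37], [0.02, 3.11], [-2.88, 2.88]. Speed limits (rad/s): [2.39, 2.39, 3.01, 3.14, 3.14, 3.14].

### API

Orientations are given as a unit quaternion [x, y, z, w].
In Python, from bench import env, kinematics, monitor, eyes, job gives the robot as it stands. The module is installed in compiled form; this text tells all that it offers. Calls block until the motion is done:
- env.reach(position, orientation): joint-space move of the TCP to a pose.
- env.movel(position, velocity=0.15, frame=None, guard=None): straight line of the TCP; frame=None keeps the orientation; velocity is the mean speed in m/s. With guard (N) it stops when the force on the tool has changed by that much, and returns True; else False.
- env.set_joints(angles): joint-space move.
- env.release() and env.close_gripper(effort=None): open the fingers fully, or close them until they stop; effort is the grip in N (None keeps the last).
- env.hold(seconds).
- kinematics.ik(position, orientation): joint angles nearest the present ones, or None.
- monitor.sense(): the state.
- eyes.grab_frame(name): name is "scene" or "top" or "wrist"; returns a dict with "frame" (420x560x3 uint8, red, green, blue), "mtx" (3x3 intrinsics, pixels), "view" (4x4, takes a point from world to camera coordinates). Camera axes: x right, y down, z forward; pixel columns grow to the right and rows downward; lengths in m; the calibration is good to about 2 mm. A picture is of the moment at which its call begins. There is no depth.
A pose or a line that the arm cannot do raises env.MotionError and nothing moves.
- job.hand_in(): hands the job in; it is judged then, once.
The state is a dict: "clock": time; "joints": joint angles; "qvel": joint speeds; "joint_efforts": joint torques, N m; "position": TCP position; "ee_rot": TCP orientation; "contact_force": force on the tool from outside, world axes, zero at the start; "ft_torque": the same for the moment, N m; "finger_gap": opening from 0.0 (shut) to 1.0 (fully open); "gripper_force": force on a finger pad.
Only numpy, scipy, OpenCV 4.12 (cv2) and the standard library are available. Lean on these libraries where they do the work, as an engineer would, in place of code of your own. Each camera call takes 0.05 s, during which the arm holds its last target. There are 200 camera calls.

### The job

Load every reagent pod from the blue pocket tray into the spring-loaded magazine, pressing them in one at a time from above until each has snapped under the black retaining lips. Then take the push tool and, with its foot against the yellow push plate, gently nudge the loaded carriage into the white analyser until it meets its hidden stop; do not push the carriage along with the fingers. Finally stand the push tool back on its black mat, and leave the jar, the beaker and the tube rack where they are.

Things in the scene. Friction and masses are not known exactly. Their poses are not given: they have to be found in the camera images.
- tray: fixed blue tray, 56 x 256 mm, origin under its centre, five square pockets in a row along its y axis, 49 mm apart (pocket 2 at the centre, pocket 0 towards -y). Pocket floors 12 mm above the table, pocket walls 5 mm high (tops at 17 mm), so a pod's top is 28 mm above the table and its upper 11 mm stand free; grip with the fingers closing along the tray's x axis
- pod0_center (a point): round sealed reagent pod, 40 mm across and 16 mm thick, 30 g, coloured sides and a silver foil disc on one face; the point is its centre. Starts lying flat in pocket 0 of the tray (0 = -y end of the tray), or is absent. Either face may be up
- pod1_center (a point): round sealed reagent pod, 40 mm across and 16 mm thick, 30 g, coloured sides and a silver foil disc on one face; the point is its centre. Starts lying flat in pocket 1 of the tray (0 = -y end of the tray), or is absent. Either face may be up
- pod2_center (a point): round sealed reagent pod, 40 mm across and 16 mm thick, 30 g, coloured sides and a silver foil disc on one face; the point is its centre. Starts lying flat in pocket 2 of the tray (0 = -y end of the tray), or is absent. Either face may be up
- pod3_center (a point): round sealed reagent pod, 40 mm across and 16 mm thick, 30 g, coloured sides and a silver foil disc on one face; the point is its centre. Starts lying flat in pocket 3 of the tray (0 = -y end of the tray), or is absent. Either face may be up
- pod4_center (a point): round sealed reagent pod, 40 mm across and 16 mm thick, 30 g, coloured sides and a silver foil disc on one face; the point is its centre. Starts lying flat in pocket 4 of the tray (0 = -y end of the tray), or is absent. Either face may be up
- mouth (a point): centre of the magazine's mouth, level with the undersides of its two black retaining lips, 114 mm above the table; z up, x = the way the carriage slides into the analyser. A pod is in when it has snapped below the lips: the follower then holds the stack up against them, the top pod's centre 8 mm below this point and each further pod 16 mm lower. Pods do not come out again. Room for five
- rest (a point): 5 mm above the mouth: where the middle of a pod's underside lies when it is set down on the lips' chamfers between the guides. From here press its middle about 22 mm straight down with the closed fingers (they fit between the lips' teeth and the guides when they close along x); it takes 5 to 15 N and snaps in
- carriage: sliding carriage; origin on the magazine's axis at table height, axes as for the mouth. Magazine: square well, 42 mm inside, 60 outside. Two sprung lips (+y and -y sides), two teeth each, tips 16 mm from the axis, 45 degree chamfers 2 to 6.5 mm above the mouth. Four upright guides around the mouth, 21 mm from the axis, 55 degrees either side of +x and -x, 8 mm wide, 18 mm high, flared
- follower (a joint): travel of the orange spring follower under the pods, in m: 0 = up at the lips (empty), 16 mm more for each pod loaded, end stop 0.086; spring 1.2 N rising to 4.4 N at five pods
- push_face (a point): centre of the rear face of the carriage's yellow push plate (52 mm wide, from 12 to 52 mm above the table), 32 mm above the table, 61 mm behind the mouth; x = the sliding direction, push along +x from behind
- carriage_slide (a joint): travel of the carriage in m: starts between 0 and 0.02 (out); 0.060 = fully home against the stop hidden in the white analyser. Stiff slide: it takes about 4 N to move and stays where it is left. Its fixed rail, 70 mm wide and 14 mm high, runs on 44 mm behind the push plate: keep the push tool's foot above it
- pusher: loose push tool, 300 g, upright: steel foot 44 mm across and 30 mm high, red round handle 20 mm across from 30 to 110 mm; origin under the foot's centre, z up the handle. Starts on its mat
- mat: fixed round black rubber mat, 100 mm across, 2 mm thick, origin under its centre
- jar: loose jar with a blue cap, 56 mm across, 60 mm high, bystander; origin under its centre
- beaker: loose glass beaker, 60 mm across, 65 mm high, bystander; origin under its centre
- tube_rack: loose blue rack of sample tubes, 70 x 160 x 110 mm, bystander; origin under its centre

How it is judged:
By the outcome, as a careful person would: the job done as asked, in the order asked, and still so for the second after the job is handed in, with the robot touching nothing.
Of pod0, pod1, pod2, pod3, pod4 only 3 to 5 are there at a start; the rules pass over those that are not, and their reading is None.
At some moment in a run one of pusher may be knocked a few centimetres aside while the robot is not near it.
Once in a run the grip may slacken for a moment while it holds something.
It also fails if it takes over 210 s, if anything falls off the work surface, if the arm or the gripper's body presses on something with over 40 N, if the wrist force passes 120 N, or if a joint passes its speed limit or range.

## Working session

There is one attempt and no reset: what is moved stays moved. The work goes in short steps, each a Python script; the robot and the scene stay as the last script left them, time stands still between calls to the robot, and variables do not carry over. Pictures are saved under pics/ and viewed, at most 14 in all, crops included, and the job is handed in when it is done.

```bash
mkdir -p pics
cat > h.py <<'E'
import numpy as np, cv2
from bench import env, kinematics, monitor, eyes, job
def grab(n,save=None):
    d=eyes.grab_frame(n)
    if save: cv2.imwrite(f'pics/{save}.png',d['frame'][:,:,::-1])
    return d
def cast(d,uv,z):
    K,V=np.array(d['mtx']),np.array(d['view']);R,t=V[:3,:3],V[:3,3]
    c=-R.T@t; r=R.T@np.linalg.inv(K)@[uv[0],uv[1],1.]
    return c+r*(z-c[2])/r[2]
def proj(d,p):
    V=np.array(d['view']);q=np.array(d['mtx'])@(V[:3,:3]@p+V[:3,3]);return q[:2]/q[2]
E
python3 - <<'E'
from h import *
a=grab('scene');b=grab('top','top0')
cv2.imwrite('pics/scene0.png',a['frame'][:,:,::-1])
for d in(a,b):print(np.round(d['mtx'],1).tolist(),np.round(d['view'],3).tolist())
print(monitor.sense())
E
```

```text
[[447.3, 0.0, 282.5], [0.0, 447.3, 207.1], [0.0, 0.0, 1.0]] [[0.488, 0.873, -0.003, -0.283], [0.571, -0.323, -0.755, -0.227], [-0.66, 0.367, -0.656, 1.585], [0.0, 0.0, 0.0, 1.0]]
[[546.2, 0.0, 279.6], [0.0, 546.2, 200.6], [0.0, 0.0, 1.0]] [[-0.023, -1.0, 0.008, 0.044], [-0.994, 0.022, -0.109, 0.555], [0.109, -0.011, -0.994, 1.335], [0.0, 0.0, 0.0, 1.0]]
{'clock': 0.1, 'joints': array([ 9.37615561e-01,  3.13390371e-01,  1.49830186e+00, -1.82543228e-05,
        1.33096803e+00, -2.23367611e-01]), 'qvel': array([-0.00115344, -0.00163559, -0.00270381,  0.00077495,  0.00052919,
       -0.00030676]), 'joint_efforts': array([ 2.97544575e-03, -4.12900150e+01, -2.60145915e+01, -2.48113693e-04,
        3.02488654e-03,  1.28786880e-05]), 'position': array([0.20905805, 0.4813618 , 0.23081648]), 'ee_rot': array([ 2.03473536e-01,  9.79080301e-01, -4.89277888e-04, -2.13627032e-04]), 'contact_force': array([ 0.45723408, -0.30891002, -0.27362006]), 'ft_torque': array([-0.00360388,  0.01902631,  0.0166418 ]), 'gripper_force': 0.0, 'finger_gap': 0.9986023769719861}
```

View pics/scene0.png

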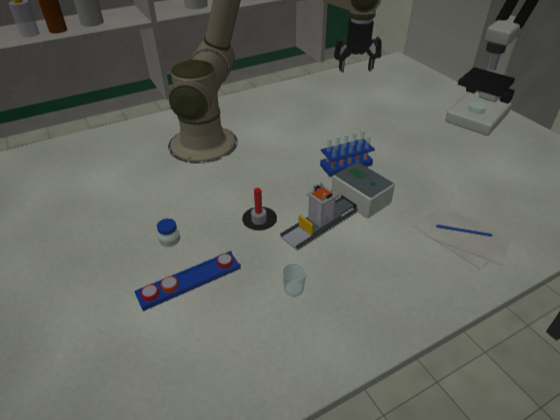

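View pics/top0.png

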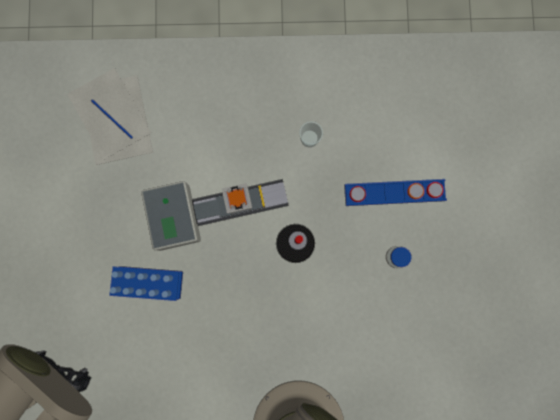

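Top view: the tray lies at right (345–446, 192) with pods at u≈357, 417 and 436, so pods 4, 1 and 0. The carriage is at (237,198) with its yellow plate at (262,195), the pusher on its mat at (297,241), jar (400,257), beaker (311,134), rack (146,283).

```bash
cat >> h.py <<'E'
def mask(d,lo,hi,roi=None):
    m=cv2.inRange(cv2.cvtColor(d['frame'],cv2.COLOR_RGB2HSV),lo,hi)
    if roi: k=np.zeros_like(m);k[roi[1]:roi[3],roi[0]:roi[2]]=255;m&=k
    return m
def blobs(m,amin=15):
    c,_=cv2.findContours(m,cv2.RETR_EXTERNAL,cv2.CHAIN_APPROX_NONE)
    return sorted([x for x in c if cv2.contourArea(x)>=amin],key=cv2.contourArea,reverse=True)
def rect(d,c,z):
    P=np.array([cast(d,p,z)[:2] for p in c[:,0]],np.float32)
    (x,y),(w,h),a=cv2.minAreaRect(P); 
    return np.round([x,y,w,h,a],4)
E
python3 - <<'E'
from h import *
b=grab('top')
red=((0,120,80),(6,255,255));blue=((105,130,60),(125,255,255));yel=((20,120,100),(35,255,255));org=((7,150,120),(18,255,255))
for n,c,z in(('tray',blue,.017),('red',red,.028),('yel',yel,.052),('org',org,.114)):
    for k in blobs(mask(b,*c)): print(n,rect(b,k,z),k[:,0].mean(0).round(1),cv2.contourArea(k))
m=mask(b,(0,0,0),(180,255,40),(260,215,330,270))
for k in blobs(m): print('mat',rect(b,k,.002))
f=b['frame'];cv2.imwrite('pics/crop1.png',cv2.resize(f[160:275,130:330,::-1],None,fx=4,fy=4,interpolation=cv2.INTER_CUBIC))
E
```

```text
tray [3.59900e-01 3.67100e-01 1.71800e-01 7.07000e-02 8.41718e+01] [141.6 282.8] 1782.5
tray [ 0.573  -0.2618  0.0533  0.2528  1.6085] [400.6 191.7] 1675.0
tray [ 4.09300e-01 -2.67600e-01  4.78000e-02  4.47000e-02  8.86532e+01] [400.6 256.7] 270.5
tray [7.78500e-01 4.56500e-01 1.41000e-01 3.60000e-03 4.58774e+01] [111.5 118.7] 36.0
red [ 4.58300e-01 -1.34000e-02  1.74000e-02  1.74000e-02  8.86788e+01] [298.4 239. ] 37.0
yel [5.6760e-01 7.7000e-02 5.3000e-02 5.8000e-03 1.0656e+01] [261.  195.3] 27.5
org [ 0.5567  0.1332  0.0371  0.0372 10.4511] [236.5 197.4] 196.0
mat [ 4.50800e-01 -5.50000e-03  9.11000e-02  9.08000e-02  8.86572e+01]
```

View pics/crop1.png

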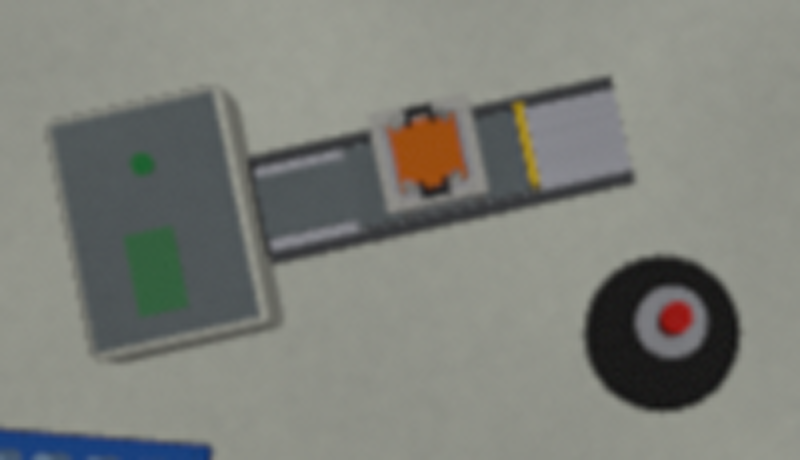

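Crop: the mouth's orange follower is at about (425,150) in the crop, the plate at (527,143), and the slide runs leftwards at a yaw of about 100.5°. I'll look closer with the wrist camera over the mouth and the tray.

```bash
cat >> h.py <<'E'
from scipy.spatial.transform import Rotation as Ro
def quat(psi):  # tool down, tool x at psi deg
    return (Ro.from_euler('z',psi,degrees=True)*Ro.from_euler('x',180,degrees=True)).as_quat()
def best(p,psi):
    o=[(abs(j[5]),q) for q in (quat(psi),quat(psi+180)) if (j:=kinematics.ik(p,q)) is not None]
    return min(o,key=lambda t:t[0])[1]
def go(p,psi): env.reach(np.array(p),best(np.array(p),psi))
def st():
    s=monitor.sense();return np.round(s['clock'],1),np.round(s['position'],4),np.round(s['contact_force'],1),round(s['finger_gap'],3),round(s['gripper_force'],1)
E
python3 - <<'E'
from h import *
go([.557,.133,.30],10.5);a=grab('wrist','wm');print(st(),np.round(a['mtx'],1).tolist(),np.round(a['view'],3).tolist())
go([.573,-.262,.30],91.6);b=grab('wrist','wt');print(st())
cv2.imwrite('pics/w2.png',cv2.resize(np.hstack([a['frame'],b['frame']])[:,:,::-1],(800,300),interpolation=cv2.INTER_AREA))
E
```

```text
(np.float64(2.0), array([0.5567, 0.1338, 0.2999]), array([0.4, 0.3, 0.4]), 0.999, 0.0) [[301.4, 0.0, 279.9], [0.0, 301.4, 211.6], [0.0, 0.0, 1.0]] [[0.183, -0.983, 0.0, 0.03], [-0.937, -0.174, 0.304, 0.484], [-0.299, -0.056, -0.953, 0.62], [0.0, 0.0, 0.0, 1.0]]
(np.float64(3.8), array([ 0.5732, -0.2613,  0.3001]), array([-0.5, -0.5,  0.4]), 1.004, 0.0)
```

View pics/w2.png

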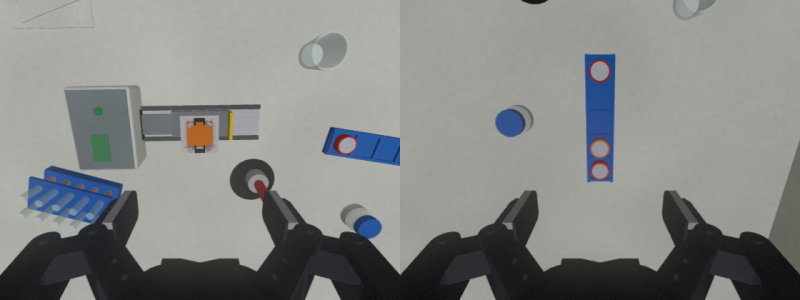

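The wrist views show the mouth's orange square at about (200,135) in the left half. The pods are at (600,71), (600,148) and (600,171) in the right half. Now to measure them.

```bash
cat >> h.py <<'E'
def pods(d):
    """foil discs inside the tray -> world centres at z=.028"""
    t=mask(d,(100,110,40),(130,255,255))|mask(d,(0,110,60),(18,255,255))
    out=[]
    for h in blobs(t,1500)[:1]:
        tm=cv2.drawContours(np.zeros_like(t),[cv2.convexHull(h)],-1,255,-1)
        w=mask(d,(0,0,90),(180,80,255))&cv2.erode(tm,np.ones((5,5)))
        for k in blobs(w,60):
            (u,v),_,_=cv2.fitEllipse(k); out.append(cast(d,(u,v),.028)[:2])
        r=rect(d,cv2.convexHull(h),.017)
    return np.round(out,4),r
E
python3 - <<'E'
from h import *
b=grab('wrist'); print(pods(b))
for roi in [None]:
    for k in blobs(mask(b,(0,110,60),(18,255,255)),100): print(rect(b,k,.026))
go([.557,.133,.28],10.5);env.hold(.3);a=grab('wrist','wm2')
for k in blobs(mask(a,(7,150,90),(18,255,255)),200): print('org',rect(a,k,.114),k[:,0].mean(0))
for k in blobs(mask(a,(20,120,90),(35,255,255)),60): print('yel',rect(a,k,.052))
for k in blobs(mask(a,(0,0,0),(180,255,45),(230,140,340,240)),8): print('lip',rect(a,k,.116),k[:,0].mean(0))
c=proj(a,np.array([.557,.133,.114])).astype(int)
cv2.imwrite('pics/c3.png',cv2.resize(a['frame'][c[1]-50:c[1]+50,c[0]-70:c[0]+70,::-1],None,fx=5,fy=5)); print(c)
E
```

```text
(array([[ 0.5697, -0.1632],
       [ 0.5736, -0.3107],
       [ 0.5754, -0.3593]]), array([ 0.5729, -0.2616,  0.055 ,  0.2541,  1.5921]))
[ 0.5731 -0.3099  0.0377  0.0393  1.5729]
org [ 0.5564  0.1352  0.0401  0.0385 11.3603] [278.         194.53191489]
yel [5.69500e-01 8.00000e-02 5.59000e-02 8.70000e-03 1.27453e+01]
[279 192]
```

View pics/c3.png

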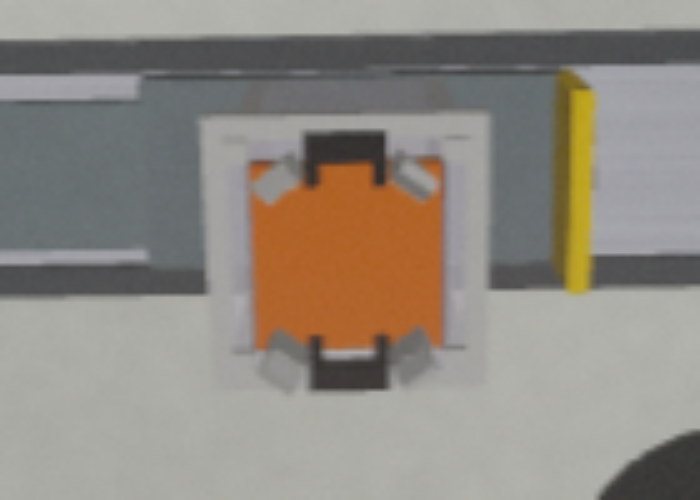

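The lips and guides are centred at about crop (347,258) and the follower at (347,253). To cancel the wrist-camera bias I'll take a second look with the wrist turned half round.

Run:
```python
from h import *
def mouth(a):
    k=blobs(mask(a,(7,150,90),(18,255,255)),200)[0];y=blobs(mask(a,(20,120,90),(35,255,255)),60)[0]
    return rect(a,k,.114),rect(a,y,.052)
def both(f,p,psi):
    for q in (psi,psi+180):
        j=kinematics.ik(np.array(p),quat(q))
        if j is None: print('no',q);continue
        if abs(j[5])>2.85: print('lim',j);continue
        env.set_joints(j);env.hold(.3);a=grab('wrist',f'b{int(q)}_{f.__name__}');print(q,np.round(j[5],2),f(a))
both(mouth,[.557,.134,.28],11)
both(pods,[.573,-.262,.28],91.6)
print(st())
```

```text
11 1.41 (array([ 0.556 ,  0.1353,  0.0393,  0.0384, 11.9349]), array([5.69400e-01, 8.04000e-02, 5.46000e-02, 9.10000e-03, 1.16187e+01]))
191 -1.73 (array([ 0.5552,  0.1346,  0.039 ,  0.0395, 10.953 ]), array([5.64600e-01, 7.95000e-02, 5.58000e-02, 9.20000e-03, 1.05324e+01]))
91.6 -0.64 (array([[ 0.5696, -0.1631],
       [ 0.5737, -0.3107],
       [ 0.5754, -0.3594]]), array([ 0.5728, -0.2614,  0.0551,  0.2554,  1.5601]))
271.6 2.5 (array([[ 0.5754, -0.3594],
       [ 0.5737, -0.3107],
       [ 0.5699, -0.1633]]), array([ 0.5728, -0.2619,  0.0551,  0.2552,  1.5666]))
(np.float64(14.5), array([ 0.573, -0.262,  0.28 ]), array([-1.1,  0.1, -0.5]), 0.999, 0.0)
```

```bash
cat >> h.py <<'E'
M=np.array([.5556,.135]);MP=11.2
def pick(xy,psi=91.6,z=.016):
    go([*xy,.10],psi);env.movel(np.array([*xy,z]),.08);env.close_gripper(40);print('grip',st())
    env.movel(np.array([*xy,.20]),.15)
def place(m=None):
    m=M if m is None else m
    print('held',st());go([*m,.20],MP);env.movel(np.array([*m,.145]),.1)
    print(env.movel(np.array([*m,.123]),.03,guard=12),st())
E
python3 - <<'E'
from h import *
pick([.5698,-.1632]);place()
a=grab('wrist');b=grab('scene')
cv2.imwrite('pics/p4.png',np.hstack([a['frame'][150:420,100:460,::-1],cv2.resize(b['frame'][150:240,270:390,::-1],(360,270))]))
E
```

```text
grip (np.float64(18.7), array([ 0.57  , -0.1633,  0.0165]), array([-1.3,  0.6,  5.1]), 0.443, 40.2)
held (np.float64(20.1), array([ 0.5695, -0.163 ,  0.1991]), array([ 0.2,  0.7, -0.5]), 0.445, 40.1)
False (np.float64(23.3), array([0.5558, 0.135 , 0.1232]), array([1. , 0.7, 0.2]), 0.451, 40.2)
```

View pics/p4.png

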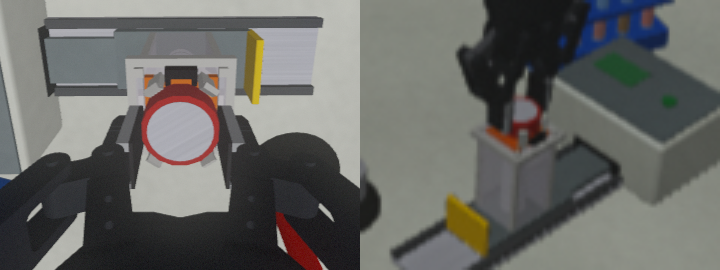

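The pod (foil at about crop (180,128)) is held between the guides, with no contact force yet. I'll check where its centre lies before releasing it.

```bash
cat >> h.py <<'E'
def foil(d,z,roi):
    r=mask(d,(0,110,50),(18,255,255),roi)
    k=max(blobs(r,300),key=cv2.contourArea)
    inner=cv2.drawContours(np.zeros_like(r),[cv2.convexHull(k)],-1,255,-1)&mask(d,(0,0,90),(180,70,255))
    k=blobs(inner,100)[0];e=cv2.fitEllipse(k)
    return cast(d,e[0],z)[:2].round(4),np.round(e,1).tolist() if 0 else (e[1],e[2])
E
python3 - <<'E'
from h import *
d=grab('wrist')
for z in (.130,.135,.14):print(z,foil(d,z,(200,220,360,330)))
for p in ([*M,.135],[*M,.114]):print(proj(d,np.array(p)))
E
```

```text
0.13 (array([0.5524, 0.1347]), ((58.39603805541992, 66.31940460205078), 89.6402359008789))
0.135 (array([0.5553, 0.1353]), ((58.39603805541992, 66.31940460205078), 89.6402359008789))
0.14 (array([0.5582, 0.1359]), ((58.39603805541992, 66.31940460205078), 89.6402359008789))
[280.7178347  280.69796248]
[280.5992429  261.13121975]
```

```bash
cat >> h.py <<'E'
def rel():
    env.release();m=monitor.sense()['position'][:2];env.movel(np.array([*m,.19]),.12)
def press(m=None,z=.112):
    m=M if m is None else m
    env.close_gripper(40);env.movel(np.array([*m,.145]),.1)
    zz=.137
    while zz>z-1e-6:
        g=env.movel(np.array([*m,zz]),.02,guard=30);s=st();print(round(zz,3),g,s[1][2],s[2])
        if g:break
        zz-=.005
    env.movel(np.array([*m,.20]),.12);env.release()
E
python3 - <<'E'
from h import *
rel();env.movel(np.array([*M,.26]),.15);env.hold(.3);d=grab('wrist');print(st(),foil(d,.135,(200,130,360,330)))
cv2.imwrite('pics/r4.png',cv2.resize(d['frame'][120:320,180:380,::-1],(600,600)))
E
```

```text
(np.float64(25.7), array([0.5555, 0.135 , 0.2596]), array([-0.1,  0. , -0.1]), 1.001, 0.0) (array([0.556 , 0.1349]), ((33.93595504760742, 35.214237213134766), 82.79861450195312))
```

View pics/r4.png

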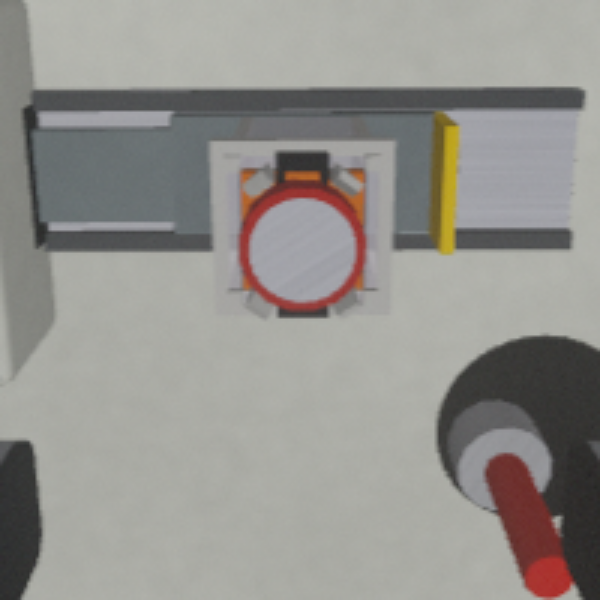

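The pod lies flat and centred between the guides (crop (302,250)). Next I press it.

Run:
```python
from h import *
press();env.movel(np.array([*M,.26]),.15);env.hold(.3);d=grab('wrist');print(st(),foil(d,.114,(200,130,360,330)))
cv2.imwrite('pics/s4.png',cv2.resize(d['frame'][120:320,180:380,::-1],(600,600)))
```

```text
0.137 False 0.137 [-0.2  1.5 -1.1]
0.132 False 0.1321 [0.4 0.3 0.7]
0.127 False 0.1266 [ 0.  -0.2  0.2]
0.122 False 0.1218 [ 0.9  0.8 -0. ]
0.117 False 0.1167 [-0.6 -0.2  0.5]
0.112 False 0.1119 [-0.5  0.8  1.3]Traceback (most recent call last):
  File "<stdin>", line 2, in <module>
  File "h.py", line 56, in foil
    k=blobs(inner,100)[0];e=cv2.fitEllipse(k)
      ~~~~~~~~~~~~~~~~^^^
IndexError: list index out of range
```

Run:
```python
from h import *
d=grab('wrist','s4w')
cv2.imwrite('pics/s4.png',cv2.resize(d['frame'][120:320,180:380,::-1],(600,600)))
```

```text
(no output)
```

View pics/s4.png

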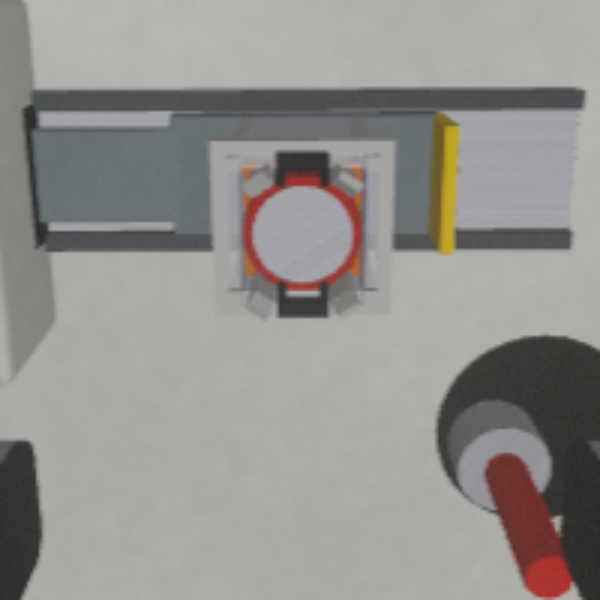

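Pod 4 has snapped in: its foil is at (302,235) with the black teeth over its rim. Next is pod 1, checking how it sits in the grip before release.

```bash
cat > one.py <<'E'
import sys
from h import *
xy=[float(v) for v in sys.argv[1:3]];n=sys.argv[3]
pick(xy);place()
d=grab('wrist','h'+n)
try: c,e=foil(d,.135,(200,220,360,330));print('foil',c,e)
except Exception as x: print('nofoil',x);sys.exit()
if monitor.sense()['finger_gap']<.40 or np.hypot(*(c-M))>.002 or abs(max(e[0])/min(e[0])-1.135)>.06: print('STOP');sys.exit()
rel();env.hold(.2);print(st())
d=grab('wrist','r'+n)
press();env.movel(np.array([*M,.26]),.15);env.hold(.3)
d=grab('wrist','s'+n);t=grab('top','t'+n);print(st())
cv2.imwrite(f'pics/v{n}.png',np.hstack([cv2.resize(d['frame'][120:320,180:380,::-1],(400,400)),cv2.resize(t['frame'][160:280,260:380,::-1],(400,400))]))
E
python3 one.py .5737 -.3107 1
```

```text
grip (np.float64(36.5), array([ 0.5739, -0.3109,  0.0165]), array([-0.7, -0.5,  4. ]), 0.442, 40.3)
held (np.float64(37.8), array([ 0.5734, -0.3105,  0.199 ]), array([-0.7,  0.3, -0.3]), 0.444, 40.1)
False (np.float64(41.2), array([0.5557, 0.135 , 0.1232]), array([ 0.1,  0.7, -0.2]), 0.442, 40.2)
foil [0.5557 0.1354] ((58.32251739501953, 66.2785415649414), 89.15752410888672)
(np.float64(42.7), array([0.5553, 0.135 , 0.1892]), array([-0.4,  0.3, -0.2]), 1.001, 0.0)
0.137 False 0.137 [-0.4  0.1 -0.7]
0.132 False 0.1321 [ 0.9 -0.6  2.6]
0.127 False 0.1265 [-1.5 -0.  -0.6]
0.122 False 0.1217 [-0.6  0.2 -0.7]
0.117 False 0.1168 [ 0.3 -1.  -0. ]
0.112 False 0.1119 [-0.1 -0.3  1.7]
(np.float64(49.3), array([0.5555, 0.135 , 0.2597]), array([ 0. ,  0.6, -0.1]), 1.001, 0.0)
```

```bash
python3 one.py .5754 -.3594 0
```

```text
grip (np.float64(52.9), array([ 0.5756, -0.3596,  0.0165]), array([0.1, 0.6, 4.2]), 0.448, 40.3)
held (np.float64(54.3), array([ 0.5751, -0.3592,  0.1989]), array([ 1.1, -0.7, -0.2]), 0.445, 40.1)
False (np.float64(57.7), array([0.5557, 0.135 , 0.1232]), array([0.3, 0.9, 0.5]), 0.445, 40.2)
foil [0.5558 0.1354] ((58.356021881103516, 66.20600128173828), 90.13671112060547)
(np.float64(59.2), array([0.5553, 0.135 , 0.1892]), array([-0.2, -0.1,  0.2]), 0.996, 0.0)
0.137 False 0.137 [-0.1 -0.1 -0.4]
0.132 False 0.1321 [ 0.5 -1.1  2.2]
0.127 False 0.1266 [0.5 0.7 0.1]
0.122 False 0.1217 [0.6 0.2 0.3]
0.117 False 0.1166 [-0.3 -0.   0.5]
0.112 False 0.112 [ 0.4 -0.5  2. ]
(np.float64(65.8), array([0.5555, 0.135 , 0.2597]), array([-0. , -0.5, -0.4]), 1.003, 0.0)
```

View pics/v1.png

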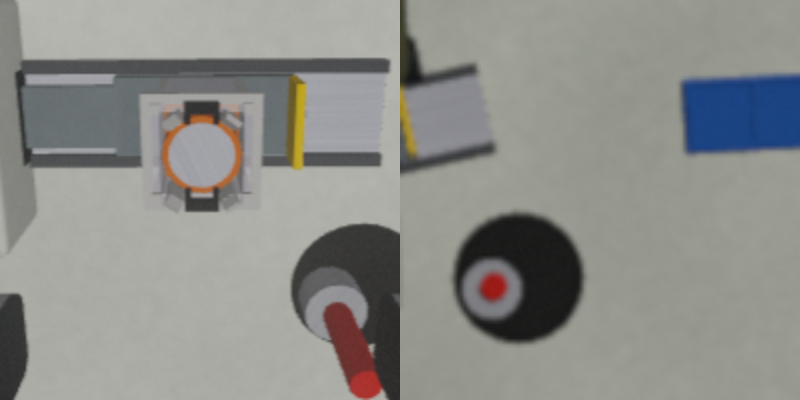

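View pics/v0.png

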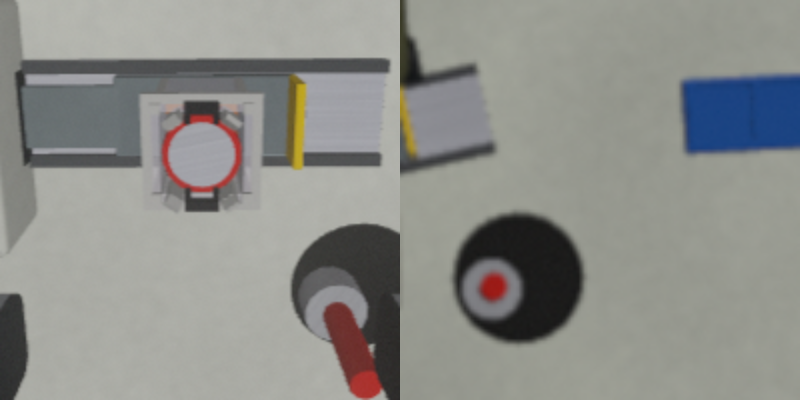

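Pods 1 and 0 have snapped in too, so all three are loaded. The pusher has been knocked a little but still stands on the mat, at (493,287) in the crop. I'll measure it from above with two opposite wrist yaws.

```bash
cat >> h.py <<'E'
def handle(d):
    """red handle: pixel contour -> axis base point via top disc at z=.112 (brightest red blob end) """
    k=max(blobs(mask(d,(0,130,40),(8,255,255)),30),key=cv2.contourArea);return k
E
python3 - <<'E'
from h import *
t=grab('top')
k=blobs(mask(t,(0,130,40),(8,255,255),(260,215,330,270)),10)[0];u=k[:,0].mean(0);p=cast(t,u,.110)[:2]
b=blobs(mask(t,(0,0,0),(180,255,45),(260,215,330,270)))[0];print('handle',p,'mat',rect(t,b,.002))
for q in (MP,MP+180):
    j=kinematics.ik(np.array([*p,.26]),quat(q))
    if j is None or abs(j[5])>2.85: print('no',q);continue
    env.set_joints(j);env.hold(.3);d=grab('wrist',f'pu{int(q)}')
    f=mask(d,(0,0,70),(180,70,255));R=mask(d,(0,110,30),(8,255,255));
    print(q,st()[:2],[(rect(d,k,.112),cv2.contourArea(k),k[:,0].mean(0)) for k in blobs(R,60)[:2]])
    print('mat',[(rect(d,k,.002),k[:,0].mean(0)) for k in blobs(mask(d,(0,0,15),(180,255,50),(150,60,420,300)),500)[:3]])
a,b=[cv2.imread(f'pics/pu{i}.png') for i in(int(MP),int(MP+180))]
cv2.imwrite('pics/pu.png',cv2.resize(np.hstack([a,b]),(800,300)))
E
```

```text
handle [0.4415213  0.01604964] mat [ 4.50800e-01 -5.50000e-03  9.11000e-02  9.08000e-02  8.86572e+01]
11.2 (np.float64(66.9), array([0.4418, 0.0164, 0.2598])) [(array([4.48000e-01, 1.93000e-02, 3.27000e-02, 1.95000e-02, 2.14486e+01]), 461.5, array([279.83116883, 190.63636364])), (array([ 0.5561,  0.1344,  0.04  ,  0.0408, 11.2097]), 411.5, array([171.16487455,  44.40501792]))]
mat [(array([ 4.61900e-01, -1.27000e-02,  9.61000e-02,  6.83000e-02,
        5.32992e+01]), array([303.42471042, 169.88803089]))]
191.2 (np.float64(69.9), array([0.4415, 0.0161, 0.26  ])) [(array([ 0.4343,  0.0154,  0.0326,  0.019 , 11.1519]), 465.5, array([280.39240506, 190.60759494])), (array([5.63000e-01, 1.26900e-01, 4.83000e-02, 2.09000e-02, 5.71852e+01]), 88.5, array([355.13861386, 318.36633663]))]
mat [(array([ 4.23000e-01, -5.70000e-03,  4.94000e-02,  6.80000e-02,
        3.41739e+01]), array([261.90725806, 162.18145161])), (array([ 0.5737,  0.1938,  0.055 ,  0.0571, 11.1637]), array([375.33636364, 288.82727273]))]
```

View pics/pu.png

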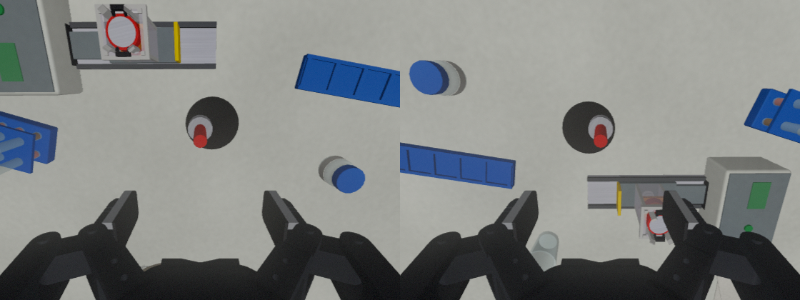

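Left half: the handle is at about (200,130), upright on the mat. The half-turn pair puts its axis at about (0.4413, 0.0168). I'll grasp it, lift, and come in behind the plate.

```bash
cat >> h.py <<'E'
U=np.array([np.cos(np.radians(90+MP)),np.sin(np.radians(90+MP))]);Q=best(np.array([*M,.2]),MP)
T=.050 # TCP above tool bottom
def at(s,zb): p=M+U*s; return np.array([*p,zb+T])
E
python3 - <<'E'
from h import *
p=np.array([.4413,.0168])
env.reach(np.array([*p,.20]),Q);env.movel(np.array([*p,.002+T]),.08);env.close_gripper(100);print(st())
env.movel(np.array([*p,.09+T]),.1);print(st())
env.reach(at(-.097,.09),Q);env.movel(at(-.097,.020),.08,guard=10);env.hold(.2);print(st(),at(-.097,.02))
d=grab('wrist','pp');s=grab('scene','ps')
cv2.imwrite('pics/pp2.png',np.hstack([cv2.resize(d['frame'][:,:,::-1],(500,375)),cv2.resize(s['frame'][180:255,265:325,::-1],(300,375))]))
E
```

```text
(np.float64(75.2), array([0.4414, 0.0167, 0.0523]), array([-1.2, -1.7,  6.4]), 0.208, 97.4)
(np.float64(76.2), array([0.4409, 0.0169, 0.1394]), array([ 0. , -0.3, -3.9]), 0.209, 97.6)
(np.float64(78.0), array([0.5746, 0.0399, 0.0704]), array([ 0.2, -0.3, -3.5]), 0.211, 97.6) [0.57444073 0.03984735 0.07      ]
```

View pics/pp2.png

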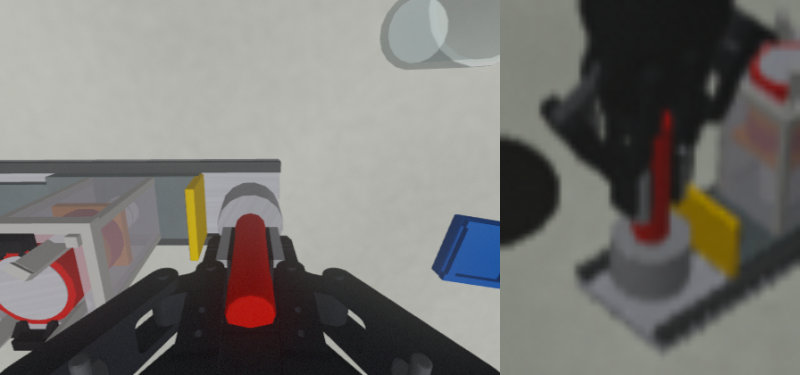

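The foot (about (250,205) left) sits above the rail, centred behind the yellow plate (195,215). Now the gentle push.

Run:
```python
from h import *
f0=monitor.sense()['contact_force'];s=-.097
while s<-.0175:
    s+=.005
    g=env.movel(at(s,.020),.02,guard=11);x=monitor.sense();df=x['contact_force']-f0
    print(round(s,3),g,round(float((x['position'][:2]-M)@U),4),round(float(df[:2]@U),1),round(x['finger_gap'],3))
    if g:break
```

```text
-0.092 False -0.0918 0.6 0.211
-0.087 False -0.0869 -0.4 0.21
-0.082 False -0.082 -2.0 0.211
-0.077 False -0.0768 -1.1 0.208
-0.072 False -0.0717 -1.1 0.213
-0.067 False -0.0666 -0.4 0.211
-0.062 False -0.0616 -1.3 0.209
-0.057 False -0.0567 -0.3 0.212
-0.052 False -0.0517 -0.7 0.213
-0.047 False -0.0467 -1.8 0.206
-0.042 False -0.0417 -0.8 0.208
-0.037 False -0.0379 -8.8 0.209
-0.032 True -0.0379 -5.1 0.21
```

The stop was met: force rose at s ≈ −0.038, about 45 mm of travel from contact, and the carriage would not go further at 11 N. I'll back off and return the tool to the mat.

Run:
```python
from h import *
env.movel(at(-.075,.020),.05);d=grab('wrist','af');env.movel(at(-.075,.10),.1)
m=np.array([.4508,-.0055])
env.reach(np.array([*m,.10+T]),Q);env.movel(np.array([*m,.012+T]),.08)
t=grab('top','bl')
g=env.movel(np.array([*m,.0005+T]),.01,guard=5);print(g,st())
w=grab('wrist','mt')
y=cv2.imread('pics/af.png')
cv2.imwrite('pics/af2.png',np.hstack([cv2.resize(y,(400,300)),cv2.resize(w['frame'][:,:,::-1],(400,300))]))
```

```text
True (np.float64(87.9), array([ 0.4508, -0.0056,  0.0523]), array([-0.3,  0.4,  5.7]), 0.21, 100.0)
```

View pics/af2.png

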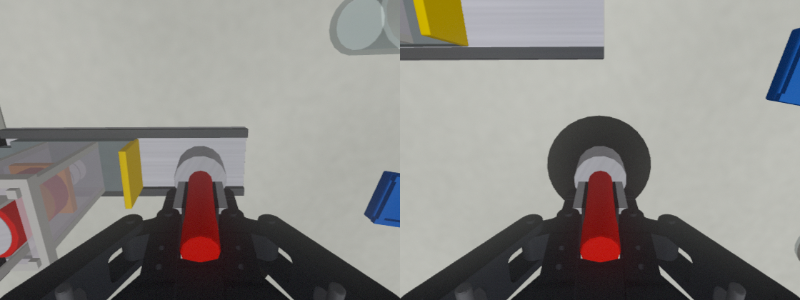

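The tool stands centred on the mat (right half, (600,170)), touching at z≈2 mm. Release, retreat and make a final check.

Run:
```python
from h import *
env.release();m=[.4508,-.0055];env.movel(np.array([*m,.20]),.08);env.reach(np.array([.40,-.13,.30]),Q);env.hold(.5)
t=grab('top');s=grab('scene');print(st())
for k in blobs(mask(t,(20,120,100),(35,255,255))): r=rect(t,k,.052);print('yel',r,'s',(r[:2]-M)@U)
k=blobs(mask(t,(0,130,40),(8,255,255),(260,215,330,270)),10)[0];print('handle',cast(t,k[:,0].mean(0),.11))
cv2.imwrite('pics/fin.png',np.hstack([cv2.resize(t['frame'][:,:,::-1],(400,300)),cv2.resize(s['frame'][:,:,::-1],(400,300))]))
```

```text
(np.float64(91.9), array([ 0.4   , -0.1299,  0.2999]), array([-0.1,  0.2,  0.5]), 0.998, 0.0)
yel [5.58600e-01 1.20800e-01 5.34000e-02 6.10000e-03 1.19783e+01] s -0.01451226625961844
handle [ 0.45097447 -0.00605706  0.11      ]
```

View pics/fin.png

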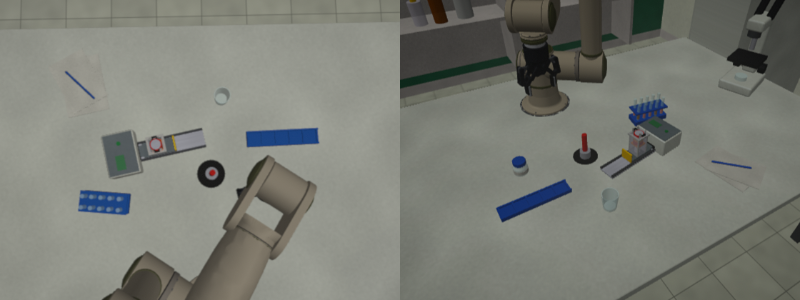

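```bash
python3 -c "
from h import *
print(job.hand_in())"
```

```text
the job is handed in; nothing more can be done
None
```

I handed the job in at about 92 s: all three pods that were in the tray are snapped into the magazine, the push tool moved the carriage about 45 mm until it hit a firm stop, and the tool is back on its mat; the jar, beaker and rack were not touched.

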